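# Sort two bushing sleeves on the gauge pin

## Task

One of the two square aluminium sleeves has a bore that is too tight further in. Find out which by sliding them, without forcing, onto the horizontal gauge pin: leave the one that fits on the pin, pushed fully home against the shoulder, and put the tight one flat in the red tray. Leave the wooden stamp, the black loupe and the roll of tape where they are.

Things in the scene. Friction and masses are not known exactly. Their poses are not given: they have to be found in the camera images.
- sleeve_1: square aluminium sleeve lying on its side, 80 mm long (its x axis), 44 x 44 mm across, about 0.25 kg, with a brass-lined bore along it, 29 mm wide at both ends. Origin: centre of its underside at the start. The two sleeves look alike outside; one (not told which) narrows inside to less than the gauge pin. Either end may go first
- sleeve_2: square aluminium sleeve lying on its side, 80 mm long (its x axis), 44 x 44 mm across, about 0.25 kg, with a brass-lined bore along it, 29 mm wide at both ends. Origin: centre of its underside at the start. The two sleeves look alike outside; one (not told which) narrows inside to less than the gauge pin. Either end may go first
- sleeve_1_center (a point): centre of sleeve_1, on its bore axis, 22 mm from each long face and 40 mm from each end; x along the bore
- sleeve_2_center (a point): centre of sleeve_2, on its bore axis, 22 mm from each long face and 40 mm from each end; x along the bore
- gauge: fixed gauge stand: dark base plate 120 x 80 x 12 mm (x -75 to +45), blue upright 79 mm high, steel shoulder disc 48 mm across, level steel pin (24 mm diameter, 60 mm long) pointing to the stand's -x, axis 55 mm above the bench. Origin on the bench under the pin, 10 mm to -x of the shoulder. The good sleeve has 2.5 mm clearance all round; the tight one stops about 34 mm short
- gauge_tip (a point): centre of the pin's free end, 60 mm from the shoulder face; x points along the pin to the shoulder
- gauge_home (a point): point on the pin axis 40 mm from the shoulder face: where a sleeve's centre is when it is fully home (released, it hangs about 2.5 mm lower); x points along the pin to the shoulder
- reject_tray: red plastic open tray fixed on the bench, 140 mm (x) x 100 mm (y) x 28 mm high, walls and floor about 4 mm. Origin: centre of its underside
- reject_tray_in (a point): centre of the tray's inner floor; x along its 140 mm length
- stamp: wooden stamp standing upright, 21 mm wide, 63 mm high; bystander. Origin: centre of its underside
- loupe: black loupe, 38 mm wide, 35 mm high; bystander. Origin: centre of its underside
- tape_1: roll of beige tape, 96 mm wide, 25 mm high, lying flat; bystander. Origin: centre of its underside

How it is judged:
At the end, for the whole second after the job is handed in: One sleeve on the pin: end within 6 mm of the shoulder, centre within 8 mm of the pin axis in y and z, bore parallel within 0.12 rad. The other flat in the red tray: centre within 50 mm (x) and 35 mm (y) of the tray centre, 12 to 30 mm above its floor. At rest (slight rocking on the pin is fine) (((x of sleeve_1_center in the frame of gauge_home between -0.006 and 0.005 m and y of sleeve_1_center in the frame of gauge_home between -0.008 and 0.008 m and z of sleeve_1_center in the frame of gauge_home between -0.008 and 0.008 m and angle between the x axis of sleeve_1_center and the x axis of gauge_home, either way round below 0.12 rad and x of sleeve_2_center in the frame of reject_tray_in between -0.05 and 0.05 m and y of sleeve_2_center in the frame of reject_tray_in between -0.035 and 0.035 m and z of sleeve_2_center in the frame of reject_tray_in between 0.012 and 0.03 m and linear speed of sleeve_1 below 0.1 m/s and linear speed of sleeve_2 below 0.02 m/s) or (x of sleeve_2_center in the frame of gauge_home between -0.006 and 0.005 m and y of sleeve_2_center in the frame of gauge_home between -0.008 and 0.008 m and z of sleeve_2_center in the frame of gauge_home between -0.008 and 0.008 m and angle between the x axis of sleeve_2_center and the x axis of gauge_home, either way round below 0.12 rad and x of sleeve_1_center in the frame of reject_tray_in between -0.05 and 0.05 m and y of sleeve_1_center in the frame of reject_tray_in between -0.035 and 0.035 m and z of sleeve_1_center in the frame of reject_tray_in between 0.012 and 0.03 m and linear speed of sleeve_2 below 0.1 m/s and linear speed of sleeve_1 below 0.02 m/s))); the robot touches nothing.
It fails at once if a sleeve is forced against the gauge with more than 45 N (contact force between any of sleeve_1, sleeve_2 and gauge above 45 N).
It fails at once if the stamp, the loupe or the roll of tape is moved more than 30 mm (distance of any of stamp, loupe, tape_1 from where it was at the start of the episode above 0.03 m).
It also fails if it takes over 67 s, if anything falls off the work surface, if the arm or the gripper's body presses on something with over 40 N, if the wrist force passes 120 N, or if a joint passes its speed limit or range.

## Robot

A 7-joint arm with a two-finger parallel gripper is mounted at the origin on a cart in front of the work surface, level with it; the furniture and walls round the work are solid. World frame = base frame: x ahead of the robot, y to its left, z up, the work surface at z = 0. Lengths are in m, angles in rad, forces in N, time in s.
With the tool pointing down it reaches from about 0.4 to 0.85 m from the base axis. Payload 4.5 kg.
Tool frame: the origin (TCP) lies on the centre line of the jaws, within the pads' length; the fingertips stand 22 mm ahead of it and the grasp point (between the pads) lies 3 mm ahead of it; z points along the fingers, y is the line along which they close (so a half turn about z gives the same grasp; the last joint's range is limited). The gripper opens to 88 mm and grips with 3 to 60 N. Pads are 18 mm wide; open, the fingers measure 123 mm over their backs; the gripper's body (75 mm by 187 mm) begins 45 mm behind the grasp point.
Start: joints at [-1.287, 0.689, -0.195, 1.565, 0.157, 0.902, -0.215], TCP at [0.154, 0.606, 0.261] pointing down, gripper open.
Joint ranges: [-3.01, 3.01], [-0.46, 2.08], [-1.47, 1.51], [0.13, 2.56], [-1, 4.14], [0.04, 2.09], [-2.66, 2.66]. Speed limits (rad/s): [2.57, 2.57, 3.14, 3.14, 3.14, 3.14, 3.14].

## Interface

Orientations are given as a rotation vector (axis times angle).
In Python, from cell import manip, eyes, order gives the robot as it stands.
- The arm moves only by the tool jog_arm, never from a script. Its argument "steps" is a list of rows, each a list of 3 entries, a list of its own where there are three numbers: the opening, from -1 (shut) to 1 (fully open), then the shift along the tool's x, y, z in cm, then the turn about the tool's z in rad. In form: [[claw, [x, y, z], spin], ...]. A call has 1 to 20 rows; each row shifts and turns the commanded pose from where the row before left it, along the tool's axes as they then stand; what a row does not reach is not made up. A row lasts 1/12 s, in which the tool goes at most 41.7 mm and 7.16 degrees, less where a joint would pass 70% of its speed; a pose out of reach is approached as far as the arm can. A call with a gripper value outside its range is refused whole. The fingers move at their own pace and stop on an object; "squeeze" is the grip in N (left out, the last holds). Time passes only in rows, so rows that do not move let the fingers close. It gives the time, the measured TCP pose, the force, the opening and the grip force at its end, in the units of the state.
- manip.get_obs(): the state, without advancing time (a new reading comes with each control period).
- eyes.capture(name): name is "scene" or "top"; returns a dict with "pixels" (420x560x3 uint8, red, green, blue), "fx", "fy", "cx", "cy" (pixels), "world_to_cam" (4x4, takes a point from world to camera coordinates). Camera axes: x right, y up, looking along -z (the intrinsics and any distortion apply to the point x, -y, -z); pixel columns grow to the right and rows downward; lengths in m; the calibration is good to about 2 mm. A picture is of the moment at which its call begins. There is no depth.
- order.job_done(): hands the job in; it is judged then, once.
Trained networks look in a picture, given as the dict that the camera call returned (one of the last four; its "shot" number tells which), for a name from the list of things; names that differ only in an ending like _2 or _b are one class to them, and where a whole thing is asked for, a point or a joint stands for the part that bears it (a point fixed in the world has none). Each returns a list of dicts, best first, with "confidence" (0 to 1); they miss things now and then, are a little off and sometimes report something else, mostly with a low value. They report only what shows in the picture. A call takes as long as a camera call.
- eyes.search_frame(thing, picture): "box" ([left, top, right, bottom] in pixels, round what is visible of it).
The state is a dict: "t": time; "joint_pos": joint angles; "qd": joint speeds; "joint_efforts": joint torques, N m; "eef_pos": TCP position; "ee_rot": TCP orientation; "wrist_force": force on the tool from outside, world axes, zero at the start; "torque": the same for the moment, N m; "gripper_width": finger opening in m; "gripper_force": force on a finger pad.
Only numpy, scipy, OpenCV 4.12 (cv2) and the standard library are available. Lean on these libraries where they do the work, as an engineer would, in place of code of your own. Each camera call takes 0.05 s, during which the arm holds its last target. There are 200 camera calls.

## Working session

There is one attempt and no reset: what is moved stays moved. The work goes in short steps, Python scripts to look and compute and a tool call to move; the robot and the scene stay as the last step left them, time stands still between calls to the robot, and variables do not carry over. Pictures are saved under pics/ and viewed, at most 10 in all, crops included, and the job is handed in when it is done.

Besides the shell and the picture viewer there is one more tool, called after ">>>" as name(argument=value, ...) on one line, values as JSON. jog_arm: Moves the arm, as the interface text tells. Its arguments: {"type":"object","properties":{"steps":{"type":"array"},"squeeze":{"type":"number"}},"required":["steps"]}

```bash
mkdir -p pics; ls; cat > h.py <<'E'
import numpy as np, cv2
from cell import manip, eyes, order
from scipy.spatial.transform import Rotation as R
def proj(c,P):
    P=np.atleast_2d(P); q=(c["world_to_cam"]@np.c_[P,np.ones(len(P))].T).T[:,:3]
    return np.c_[c["fx"]*q[:,0]/-q[:,2]+c["cx"], c["fy"]*-q[:,1]/-q[:,2]+c["cy"]]
def unproj(c,uv,z):
    M=np.linalg.inv(c["world_to_cam"]); uv=np.atleast_2d(uv)
    d=np.c_[(uv[:,0]-c["cx"])/c["fx"],-(uv[:,1]-c["cy"])/c["fy"],-np.ones(len(uv))]@M[:3,:3].T
    o=M[:3,3]; return o+d*((z-o[2])/d[:,2])[:,None]
def save(c,n,crop=None,s=1):
    im=cv2.cvtColor(c["pixels"],cv2.COLOR_RGB2BGR)
    if crop: im=im[crop[1]:crop[3],crop[0]:crop[2]]
    if s!=1: im=cv2.resize(im,None,fx=s,fy=s,interpolation=cv2.INTER_CUBIC)
    cv2.imwrite("pics/"+n,im)
E
python3 - <<'E'
from h import *
np.set_printoptions(precision=3,suppress=True)
o=manip.get_obs(); print({k:np.round(v,3) for k,v in o.items()}); print(R.from_rotvec(o["ee_rot"]).as_matrix())
for n in("top","scene"):
    c=eyes.capture(n); save(c,n+"1.png",s=1.42 if n=="top" else 1); print(n,c.keys(),c["fx"],c["cx"],c["cy"],np.linalg.inv(c["world_to_cam"]))
    for t in("sleeve_1","gauge","reject_tray","stamp","loupe","tape_1"):
        print(t,[(np.round(d["box"]),round(d["confidence"],2)) for d in eyes.search_frame(t,c)][:3])
E
```

```text
pics
{'t': np.float64(0.0), 'joint_pos': array([-1.287,  0.69 , -0.194,  1.566,  0.157,  0.902, -0.215]), 'qd': array([ 0.   , -0.002,  0.002, -0.001, -0.001,  0.001,  0.001]), 'joint_efforts': array([  0.   , -52.756,  -1.267, -15.343,  -0.053,   0.006,   0.   ]), 'eef_pos': array([0.154, 0.605, 0.26 ]), 'ee_rot': array([-0.391, -3.117,  0.003]), 'wrist_force': array([0.203, 0.281, 0.374]), 'torque': array([0.038, 0.   , 0.004]), 'gripper_force': np.float64(0.0), 'gripper_width': np.float64(0.088)}
[[-0.969  0.247 -0.   ]
 [ 0.247  0.969 -0.002]
 [-0.    -0.002 -1.   ]]
top dict_keys(['pixels', 'fx', 'fy', 'cx', 'cy', 'world_to_cam', 'shot']) 513.9415397151984 281.9176996684505 204.2988754924491 [[ 0.003  0.989 -0.146  0.4  ]
 [-1.     0.007  0.028  0.187]
 [ 0.028  0.146  0.989  1.226]
 [ 0.     0.     0.     1.   ]]
sleeve_1 [(array([218., 240., 244., 279.]), 0.68), (array([342., 289., 353., 300.]), 0.59), (array([166., 220., 192., 254.]), 0.57)]
gauge [(array([217., 146., 261., 204.]), 0.86)]
reject_tray [(array([346., 170., 396., 235.]), 0.64)]
stamp []
loupe [(array([312., 290., 330., 307.]), 0.68)]
tape_1 [(array([360., 126., 392., 144.]), 0.55)]
scene dict_keys(['pixels', 'fx', 'fy', 'cx', 'cy', 'world_to_cam', 'shot']) 409.3959146212645 279.7498392026112 201.33292496722817 [[ 0.848  0.267 -0.458  0.102]
 [-0.531  0.435 -0.728 -0.592]
 [ 0.005  0.86   0.51   0.602]
 [ 0.     0.     0.     1.   ]]
sleeve_1 [(array([197., 176., 234., 206.]), 0.95), (array([196., 202., 230., 233.]), 0.64)]
gauge [(array([257., 170., 309., 213.]), 0.66)]
reject_tray [(array([297., 237., 370., 299.]), 0.62), (array([264., 173., 307., 214.]), 0.56), (array([232., 268., 246., 295.]), 0.42)]
stamp [(array([235., 271., 246., 295.]), 0.72)]
loupe [(array([213., 262., 226., 283.]), 0.52)]
tape_1 [(array([386., 229., 401., 260.]), 0.65), (array([298., 240., 370., 299.]), 0.53)]
```

View pics/top1.png

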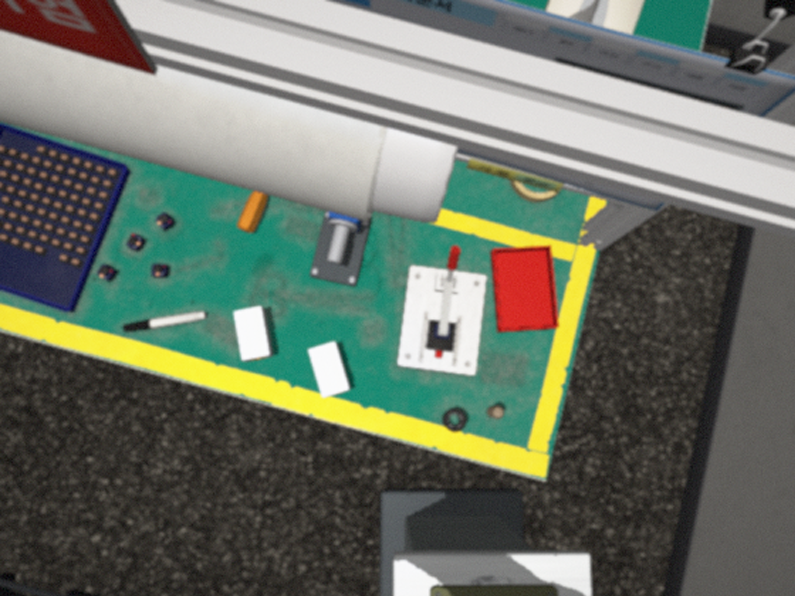

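View pics/scene1.png

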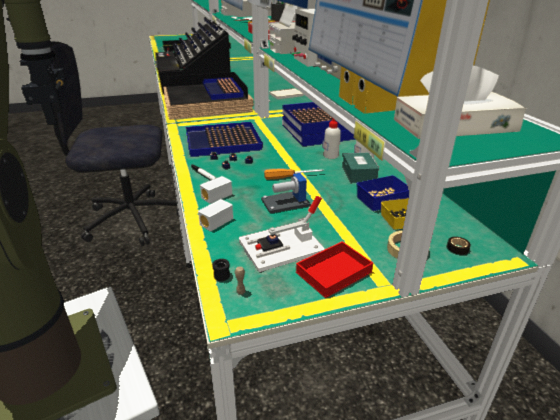

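The top view shows the white-topped sleeves at about (176,235) and (231,259), the gauge near (240,172) and the tray near (369,203), all in unscaled pixels. The loupe is near (320,295), the stamp near (350,289) and the tape is at the rear. The scene view agrees. The sleeve sides need closer views.

```bash
python3 - <<'E'
from h import *
c=eyes.capture("top"); a=c["pixels"][135:290,155:275]; 
d=eyes.capture("scene"); b=d["pixels"][165:240,190:320]
A=cv2.resize(a,(465,600),interpolation=cv2.INTER_CUBIC); B=cv2.resize(b,None,fx=2.5,fy=2.5,interpolation=cv2.INTER_CUBIC)
im=np.zeros((600,800,3),np.uint8); im[:,:465]=A; im[:B.shape[0],470:470+B.shape[1]]=B[:,:330]
cv2.imwrite("pics/z1.png",im[:,:,::-1])
np.savez("c0.npz",t=c["pixels"],s=d["pixels"])
np.set_printoptions(precision=4,suppress=True)
m=(c["pixels"].min(2)>190).astype(np.uint8); 
n,l,st,ce=cv2.connectedComponentsWithStats(m)
for i in range(1,n):
    if 100<st[i,4]<2000: 
        pts=np.argwhere(l==i)[:,::-1].astype(np.float32); w=unproj(c,pts,.044)[:,:2].astype(np.float32)
        print(st[i],ce[i],w.mean(0),cv2.minAreaRect(w*1000))
p=c["pixels"].astype(int); r=((p[...,0]>140)&(p[...,1]<60)&(p[...,2]<60)).astype(np.uint8)
n,l,st,ce=cv2.connectedComponentsWithStats(r)
for i in range(1,n):
    if st[i,4]>300:
        w=unproj(c,np.argwhere(l==i)[:,::-1],.028)[:,:2].astype(np.float32); print("red",st[i],cv2.minAreaRect(w*1000))
E
```

```text
[386   0  30  12 241] [398.6349   4.3071] [ 1.0781 -0.1349] ((1075.079833984375, -139.7648468017578), (29.272871017456055, 73.5484848022461), 1.1087709665298462)
[419   0  30  23 489] [434.8303  10.0654] [ 1.0645 -0.225 ] ((1067.81396484375, -222.20953369140625), (67.20571899414062, 61.278263092041016), 77.13917541503906)
[165 216  25  38 700] [176.6771 234.1786] [0.5031 0.3949] ((503.21527099609375, 394.94073486328125), (81.12771606445312, 45.34437942504883), 11.596863746643066)
[106 220  37  10 152] [123.1908 224.5592] [0.5244 0.5175] ((524.3484497070312, 515.4188232421875), (10.203783988952637, 82.9623031616211), 9.272297859191895)
[217 241  29  39 705] [230.9844 259.8879] [0.4449 0.2697] ((445.11444091796875, 269.6305847167969), (81.18067169189453, 45.002342224121094), 17.50408172607422)
[360 391  56  29 964] [393.9315 400.916 ] [ 0.1356 -0.0958] ((127.03650665283203, -81.38340759277344), (121.64506530761719, 59.27362823486328), 89.8350601196289)
[277 394  33  26 596] [289.3406 408.2651] [0.1209 0.136 ] ((124.6422348022461, 128.06405639648438), (70.64611053466797, 52.517818450927734), 89.75415802001953)
red [ 347  174   45   59 2234] ((581.4425659179688, -53.2533073425293), (137.28501892089844, 97.65676879882812), 3.8209874629974365)
```

View pics/z1.png

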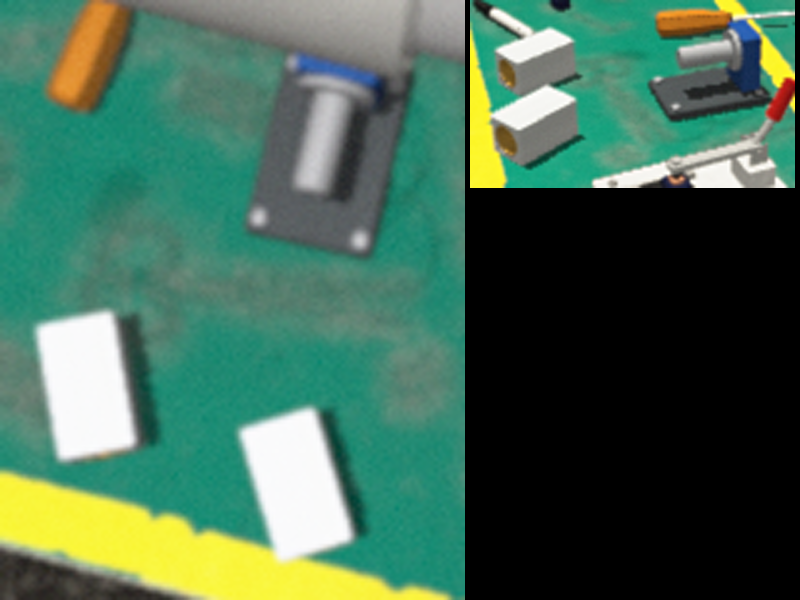

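The zoom shows the plate's front corners at about (248,228) and (372,254), and the pin from (312,190) to (332,95). The sleeves lie clear of everything. I'll zoom in on the gauge in both views with pixel coordinates marked.

```bash
python3 - <<'E'
import numpy as np,cv2
z=np.load("c0.npz"); im=np.zeros((600,800,3),np.uint8)
def tile(a,x0,y0,x1,y1,s):
    B=cv2.resize(a[y0:y1,x0:x1],None,fx=s,fy=s,interpolation=cv2.INTER_CUBIC)
    for v in range(x0,x1,10): cv2.putText(B,str(v),(int((v-x0+.5)*s),8),0,.3,(255,255,0),1); B[8:14,int((v-x0+.5)*s)]=(255,255,0)
    for v in range(y0,y1,10): cv2.putText(B,str(v),(0,int((v-y0+.5)*s)),0,.3,(255,255,0),1); B[int((v-y0+.5)*s),18:24]=(255,255,0)
    return B
A=tile(z["t"],214,146,266,206,8); B=tile(z["s"],255,168,315,216,6)
im[:480,:A.shape[1]]=A; im[:B.shape[0],420:420+B.shape[1]]=B
C=tile(z["s"],190,172,240,236,4.5); im[300:300+C.shape[0],420:420+C.shape[1]]=C
cv2.imwrite("pics/z2.png",im[:,:,::-1])
E
```

```text
(no output)
```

View pics/z2.png

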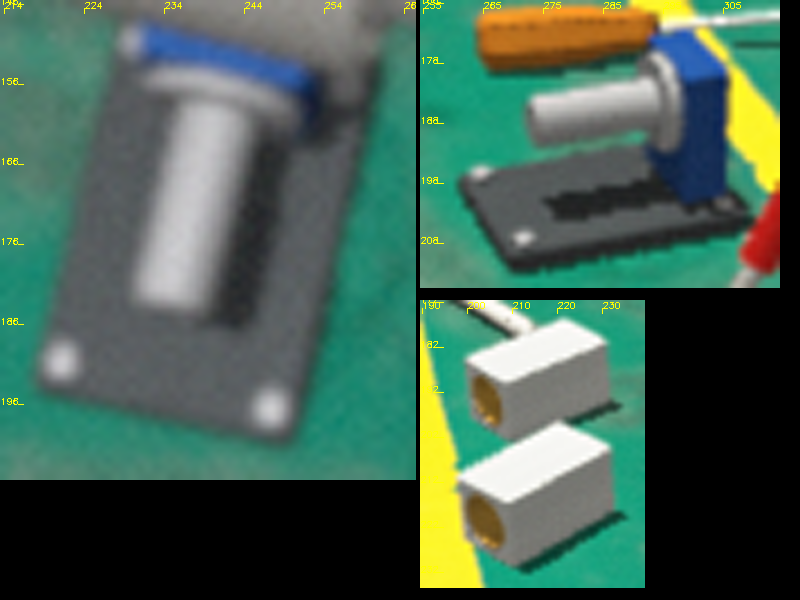

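```bash
cat > fit.py <<'E'
from h import *
from scipy.optimize import least_squares
np.set_printoptions(precision=4,suppress=True)
c=eyes.capture("top"); d=eyes.capture("scene")
T=lambda x,y:(214+x/8-.5,146+y/8-.5); S=lambda x,y:(255+(x-420)/6-.5,168+y/6-.5)
def W(p,L):
    L=np.atleast_2d(L)/1000.; cs,sn=np.cos(p[2]),np.sin(p[2]); return np.c_[p[0]+cs*L[:,0]-sn*L[:,1],p[1]+sn*L[:,0]+cs*L[:,1],L[:,2]]
pts=[(c,(-75,40,12),T(43,383)),(c,(-75,-40,12),T(293,437)),(d,(-75,40,12),S(460,183)),(d,(-75,-40,12),S(510,262))]
lines=[(c,(-50,55),T(171,300)),(c,(0,55),T(214,120)),(d,(-50,55),S(537,121)),(d,(0,55),S(640,104))]
def res(p,both=(1,1),half=0):
    r=[]
    for cam,L,uv in pts:
        k=both[0] if cam is c else both[1]; r+=list(k*(proj(cam,W(p,L))[0]-np.array(uv)-half))
    for cam,_,uv in lines:
        k=both[0] if cam is c else both[1]
        a,b=proj(cam,W(p,[(-50,0,55),(10,0,55)])); n=np.array([-(b-a)[1],(b-a)[0]])/np.linalg.norm(b-a); r.append(k*((np.array(uv)+half-a)@n))
    return np.array(r)
if __name__=="__main__":
  for b in((1,1),(1,0),(0,1)):
    s=least_squares(res,[.63,.24,-.2],args=(b,)); print(b,s.x,np.degrees(s.x[2]),res(s.x))
  p=least_squares(res,[.63,.24,-.2]).x
  print("tip",W(p,(-50,0,55)),"home",W(p,(-30,0,55)), proj(c,W(p,[(-50,12,55),(-50,-12,55)])))
  # sleeves: side-view check
  for x,y,yaw in((.5032,.3949,11.6),(.4451,.2696,17.5)):
    print(proj(d,W((x,y,np.radians(yaw)),[(-40,22,44),(-40,-22,44),(40,-22,44),(40,22,44)])))
E
python3 fit.py
```

```text
(1, 1) [ 0.6682  0.2514 -0.195 ] -11.173453948464848 [-0.7201  0.641   0.8736  0.5472 -0.2232 -2.3823  0.7978 -1.8745 -0.9869
 -0.5258  0.3446  0.5693]
(1, 0) [ 0.6698  0.2522 -0.1954] -11.194109249857764 [-1.0646 -0.0214  0.5209 -0.1047  0.1095 -2.6516  1.1284 -2.1738 -0.495
 -0.0456  0.5511  0.7697]
(0, 1) [ 0.6633  0.2456 -0.1933] -11.074770105084857 [ 1.7212  2.7081  3.3417  2.5615 -0.6981 -1.059   0.3986 -0.4034 -3.8873
 -3.3661 -0.8812 -0.6237]
tip [[0.6192 0.2611 0.055 ]] home [[0.6388 0.2572 0.055 ]] [[230.5956 182.896 ]
 [240.7707 184.9578]]
[[199.6935 183.6671]
 [208.6134 189.0811]
 [231.2506 180.0095]
 [222.1727 175.0086]]
[[197.7123 209.6924]
 [209.0713 215.7355]
 [232.1255 203.3704]
 [220.7955 197.8871]]
```

```bash
cat > mv.py <<'E'
import sys; from h import *
def go(x,y,z,yaw):  # yaw: degrees of tool x axis
    o=manip.get_obs(); M=R.from_rotvec(o["ee_rot"]).as_matrix(); cur=np.arctan2(M[1,0],M[0,0])
    dy=(np.radians(yaw)-cur+np.pi)%(2*np.pi)-np.pi
    M2=R.from_euler("z",dy).as_matrix()@M
    print("t %.2f pos %s yaw %.2f F %s w %.4f g %.1f q7 %.2f"%(o["t"],np.round(o["eef_pos"],4),np.degrees(cur),np.round(o["wrist_force"],1),o["gripper_width"],o["gripper_force"],o["joint_pos"][6]))
    print("spin %.4f then shift cm"%-dy,np.round(100*M2.T@(np.array([x,y,z])-o["eef_pos"]),3))
if __name__=="__main__": go(*map(float,sys.argv[1:]))
E
python3 mv.py .4451 .2696 .030 197.5
```

```text
t 0.90 pos [0.1545 0.6056 0.2608] yaw 165.69 F [-0.3 -0.2 -1. ] w 0.0881 g 0.0 q7 -0.22
spin -0.5552 then shift cm [-17.612 -40.79   23.07 ]
```

>>> jog_arm(steps=[[1,[0,0,0],-0.111],[1,[0,0,0],-0.111],[1,[0,0,0],-0.111],[1,[0,0,0],-0.111],[1,[0,0,0],-0.111],[1,[-1.36,-3.14,0.8],0],[1,[-1.36,-3.14,0.8],0],[1,[-1.36,-3.14,0.8],0],[1,[-1.36,-3.14,0.8],0],[1,[-1.36,-3.14,0.8],0],[1,[-1.36,-3.14,0.8],0],[1,[-1.36,-3.14,0.8],0],[1,[-1.36,-3.14,0.8],0],[1,[-1.36,-3.14,0.8],0],[1,[-1.36,-3.14,0.8],0],[1,[-1.36,-3.14,0.8],0],[1,[-1.36,-3.14,0.8],0],[1,[-1.36,-3.14,0.8],0],[1,[0,0,0],0],[1,[0,0,0],0]], squeeze=35)

```text
t: 2.57
eef_pos: [0.4473, 0.2671, 0.1562]
ee_rot: [0.469, -3.106, 0.002]
wrist_force: [-1.6, -0.1, 0.5]
gripper_width: 0.0882
gripper_force: 0.0
```

```bash
python3 mv.py .4451 .2696 .030 197.5
```

```text
t 2.57 pos [0.4473 0.2671 0.1562] yaw -162.82 F [-1.6 -0.1  0.5] w 0.0882 g 0.0 q7 0.78
spin -0.0056 then shift cm [ 0.127  0.322 12.624]
```

Descend and grasp, then read the pose.

>>> jog_arm(steps=[[1,[0.13,0.3,2.0],0],[1,[0,0,3],0],[1,[0,0,3],0],[1,[0,0,2.5],0],[1,[0,0,1.5],0],[1,[0,0,0.6],0],[1,[0,0,0],0],[-0.5,[0,0,0],0],[-0.5,[0,0,0],0],[-0.5,[0,0,0],0],[-0.5,[0,0,0],0],[-0.5,[0,0,0],0],[-0.5,[0,0,0],0],[-0.5,[0,0,0],0]])

```text
t: 3.73
eef_pos: [0.444, 0.271, 0.031]
ee_rot: [-0.476, 3.105, -0.002]
wrist_force: [-1.0, -0.6, 2.2]
gripper_width: 0.0433
gripper_force: 31.7
```

```bash
python3 mv.py .4451 .2696 .030 197.5
```

```text
t 3.73 pos [0.444 0.271 0.031] yaw -162.56 F [-1.  -0.6  2.2] w 0.0433 g 31.7 q7 0.66
spin -0.0011 then shift cm [-0.06  -0.162  0.101]
```

>>> jog_arm(steps=[[-0.5,[0,0,-1],0],[-0.5,[0,0,-3],0],[-0.5,[0,0,-3],0],[-0.5,[0,0,-2],0],[-0.5,[0,0,0],0.1],[-0.5,[0,0,0],0.1],[-0.5,[0,0,0],0.1],[-0.5,[0,0,0],0.1],[-0.5,[0,0,0],0.1],[-0.5,[0,0,0],0],[-0.5,[0,0,0],0]])

```text
t: 4.65
eef_pos: [0.4433, 0.2721, 0.121]
ee_rot: [-0.3, -3.127, -0.0]
wrist_force: [-0.4, -0.7, -3.1]
gripper_width: 0.044
gripper_force: 35.0
```

```bash
python3 mv.py .561 .2733 .0635 168.83
```

```text
t 4.65 pos [0.4433 0.2721 0.121 ] yaw 169.03 F [-0.4 -0.7 -3.1] w 0.0440 g 35.0 q7 0.42
spin 0.0034 then shift cm [-11.522   2.4     5.75 ]
```

>>> jog_arm(steps=[[-0.5,[-2,0.4,0],0.0034],[-0.5,[-3,0.6,0],0],[-0.5,[-3,0.6,1.5],0],[-0.5,[-2.5,0.6,2],0],[-0.5,[-1.02,0.2,1.7],0],[-0.5,[0,0,0.55],0],[-0.5,[0,0,0],0],[-0.5,[0,0,0],0],[-0.5,[0,0,0],0]])

```text
t: 5.4
eef_pos: [0.5603, 0.2736, 0.0641]
ee_rot: [-0.307, -3.126, -0.001]
wrist_force: [-0.3, 0.0, -1.5]
gripper_width: 0.0437
gripper_force: 35.0
```

```bash
python3 mv.py .561 .2733 .0635 168.83; python3 - <<'E'
from h import *
c=eyes.capture("top"); d=eyes.capture("scene")
A=cv2.resize(c["pixels"][140:240,200:280],None,fx=5,fy=5,interpolation=cv2.INTER_CUBIC)
B=cv2.resize(d["pixels"][150:220,235:315],None,fx=5,fy=5,interpolation=cv2.INTER_CUBIC)
im=np.zeros((500,800,3),np.uint8); im[:,:400]=A; im[:350,400:]=B
cv2.imwrite("pics/z3.png",im[:,:,::-1])
E
```

```text
t 5.40 pos [0.5603 0.2736 0.0641] yaw 168.77 F [-0.3  0.  -1.5] w 0.0437 g 35.0 q7 0.54
spin -0.0011 then shift cm [-0.077 -0.014  0.06 ]
```

View pics/z3.png

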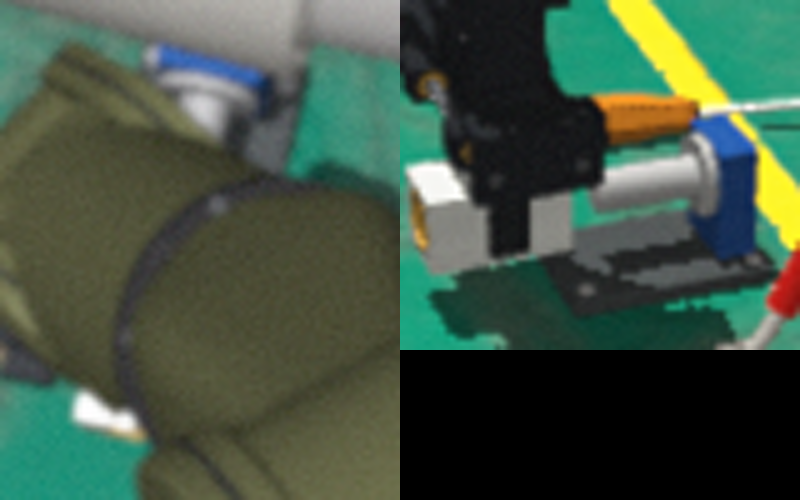

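The scene view shows the sleeve's front end just short of the pin tip, at (575,220) against (592,190) in the crop. The two look aligned. I'll lower the grip so it slips before force builds up, and advance slowly.

>>> jog_arm(steps=[[-0.5,[-0.5,0,0.03],0],[-0.5,[-0.5,0,0],0],[-0.5,[-0.3,0,0],0],[-0.5,[-0.15,0,0],0],[-0.5,[-0.15,0,0],0],[-0.5,[-0.15,0,0],0],[-0.5,[-0.15,0,0],0],[-0.5,[-0.15,0,0],0],[-0.5,[-0.15,0,0],0],[-0.5,[0,0,0],0]], squeeze=18)

```text
t: 6.33
eef_pos: [0.5833, 0.2683, 0.0629]
ee_rot: [0.311, 3.126, 0.0]
wrist_force: [-0.3, -0.2, -2.7]
gripper_width: 0.0439
gripper_force: 18.0
```

```bash
python3 mv.py .561 .2733 .0635 168.83
```

```text
t 6.33 pos [0.5833 0.2683 0.0629] yaw 168.63 F [-0.3 -0.2 -2.7] w 0.0439 g 18.0 q7 0.57
spin -0.0035 then shift cm [ 2.279  0.055 -0.059]
```

>>> jog_arm(steps=[[-0.5,[-0.12,0,0],0],[-0.5,[-0.12,0,0],0],[-0.5,[-0.12,0,0],0],[-0.5,[-0.12,0,0],0],[-0.5,[-0.12,0,0],0],[-0.5,[0,0,0],0]])

```text
t: 6.83
eef_pos: [0.5891, 0.2672, 0.0629]
ee_rot: [0.311, 3.126, 0.0]
wrist_force: [-0.0, 0.5, -1.4]
gripper_width: 0.044
gripper_force: 18.0
```

>>> jog_arm(steps=[[-0.5,[-0.12,0,0],0],[-0.5,[-0.12,0,0],0],[-0.5,[-0.12,0,0],0],[-0.5,[-0.12,0,0],0],[-0.5,[-0.12,0,0],0],[-0.5,[0,0,0],0]])

```text
t: 7.33
eef_pos: [0.595, 0.2659, 0.0629]
ee_rot: [0.311, 3.126, 0.0]
wrist_force: [-0.2, -0.8, -2.4]
gripper_width: 0.0439
gripper_force: 18.0
```

```bash
python3 mv.py .561 .2733 .0635 168.83; python3 - <<'E'
from h import *
d=eyes.capture("scene"); save(d,"z4.png",(235,150,315,220),6)
E
```

```text
t 7.33 pos [0.595  0.2659 0.0629] yaw 168.62 F [-0.2 -0.8 -2.4] w 0.0439 g 18.0 q7 0.59
spin -0.0036 then shift cm [ 3.481  0.062 -0.058]
```

View pics/z4.png

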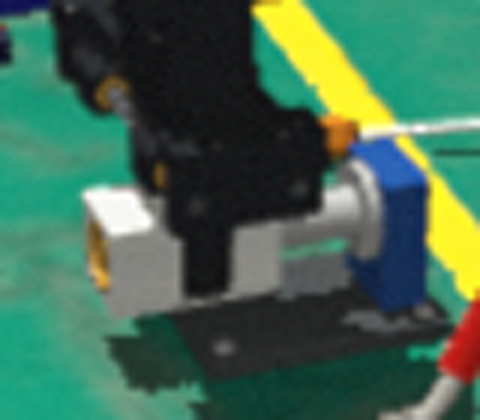

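The pin is about 14 mm inside the bore with no contact force. The tight sleeve would stop about 11 mm further on, so I'll advance with small rows.

>>> jog_arm(steps=[[-0.5,[-0.12,0,0],0],[-0.5,[-0.12,0,0],0],[-0.5,[-0.12,0,0],0],[-0.5,[-0.12,0,0],0],[-0.5,[-0.12,0,0],0],[-0.5,[-0.1,0,0],0],[-0.5,[0,0,0],0]])

```text
t: 7.97
eef_pos: [0.6018, 0.2646, 0.0629]
ee_rot: [0.311, 3.126, 0.0]
wrist_force: [-0.2, 0.4, -2.8]
gripper_width: 0.044
gripper_force: 18.0
```

>>> jog_arm(steps=[[-0.5,[-0.1,0,0],0],[-0.5,[-0.1,0,0],0],[-0.5,[-0.1,0,0],0],[-0.5,[0,0,0],0]])

```text
t: 8.3
eef_pos: [0.6048, 0.2641, 0.063]
ee_rot: [0.311, 3.126, 0.0]
wrist_force: [0.5, 0.6, -2.1]
gripper_width: 0.0438
gripper_force: 18.0
```

>>> jog_arm(steps=[[-0.5,[-0.1,0,0],0],[-0.5,[-0.1,0,0],0],[-0.5,[0,0,0],0]])

```text
t: 8.55
eef_pos: [0.6067, 0.2637, 0.0629]
ee_rot: [0.311, 3.126, 0.0]
wrist_force: [0.1, -0.4, -2.0]
gripper_width: 0.0438
gripper_force: 18.0
```

>>> jog_arm(steps=[[-0.5,[-0.1,0,0],0],[-0.5,[-0.1,0,0],0],[-0.5,[0,0,0],0]])

```text
t: 8.8
eef_pos: [0.6087, 0.2632, 0.0629]
ee_rot: [0.311, 3.126, 0.0]
wrist_force: [0.6, -0.4, -2.5]
gripper_width: 0.0437
gripper_force: 18.0
```

>>> jog_arm(steps=[[-0.5,[-0.1,0,0],0],[-0.5,[-0.1,0,0],0],[-0.5,[-0.1,0,0],0],[-0.5,[0,0,0],0]])

```text
t: 9.13
eef_pos: [0.6117, 0.2627, 0.0629]
ee_rot: [0.311, 3.126, 0.0]
wrist_force: [0.3, 0.7, -2.9]
gripper_width: 0.044
gripper_force: 18.0
```

>>> jog_arm(steps=[[-0.5,[-0.1,0,0],0],[-0.5,[-0.1,0,0],0],[-0.5,[-0.1,0,0],0],[-0.5,[0,0,0],0]])

```text
t: 9.47
eef_pos: [0.6146, 0.2621, 0.0629]
ee_rot: [0.311, 3.126, 0.0]
wrist_force: [0.5, -0.3, -1.7]
gripper_width: 0.0438
gripper_force: 18.0
```

>>> jog_arm(steps=[[-0.5,[-0.15,0,0],0],[-0.5,[-0.15,0,0],0],[-0.5,[-0.15,0,0],0],[-0.5,[-0.15,0,0],0],[-0.5,[0,0,0],0]])

```text
t: 9.88
eef_pos: [0.6207, 0.2608, 0.0629]
ee_rot: [0.311, 3.126, 0.0]
wrist_force: [0.5, 0.4, -2.3]
gripper_width: 0.0437
gripper_force: 18.0
```

It has passed the point where the tight one would stop with zero force, so this sleeve fits. I'll go on to the shoulder.

>>> jog_arm(steps=[[-0.5,[-0.2,0,0],0],[-0.5,[-0.2,0,0],0],[-0.5,[-0.2,0,0],0],[-0.5,[-0.2,0,0],0],[-0.5,[-0.2,0,0],0],[-0.5,[-0.2,0,0],0],[-0.5,[-0.1,0,0],0],[-0.5,[-0.1,0,0],0],[-0.5,[0,0,0],0]])

```text
t: 10.63
eef_pos: [0.6341, 0.2582, 0.0629]
ee_rot: [0.311, 3.126, 0.0]
wrist_force: [0.4, -0.7, -2.5]
gripper_width: 0.0437
gripper_force: 18.0
```

>>> jog_arm(steps=[[-0.5,[-0.1,0,0],0],[-0.5,[-0.1,0,0],0],[-0.5,[0,0,0],0]])

```text
t: 10.88
eef_pos: [0.636, 0.2578, 0.0629]
ee_rot: [0.311, 3.126, 0.0]
wrist_force: [-0.2, 0.1, -2.3]
gripper_width: 0.044
gripper_force: 18.0
```

>>> jog_arm(steps=[[-0.5,[-0.1,0,0],0],[-0.5,[-0.1,0,0],0],[-0.5,[0,0,0],0]])

```text
t: 11.13
eef_pos: [0.638, 0.2575, 0.0629]
ee_rot: [0.311, 3.126, 0.0]
wrist_force: [0.2, 0.1, -2.9]
gripper_width: 0.044
gripper_force: 18.0
```

>>> jog_arm(steps=[[-0.5,[-0.1,0,0],0],[-0.5,[-0.1,0,0],0],[-0.5,[0,0,0],0]])

```text
t: 11.38
eef_pos: [0.6382, 0.2575, 0.0627]
ee_rot: [-0.31, -3.123, 0.001]
wrist_force: [-4.9, -0.0, -0.6]
gripper_width: 0.0439
gripper_force: 18.0
```

Contact at the shoulder, about 5 N, at the expected home position. Release and lift.

>>> jog_arm(steps=[[0,[0,0,0],0],[0.5,[0,0,0],0],[1,[0,0,0],0],[1,[0,0,0],0],[1,[0,0,0],0],[1,[0,0,-1],0],[1,[0,0,-2],0],[1,[0,0,-3],0],[1,[0,0,-3],0],[1,[0,0,-1],0],[1,[4,0,0],0],[1,[4,0,0],0],[1,[0,0,0],0]])

```text
t: 12.47
eef_pos: [0.5504, 0.2746, 0.1623]
ee_rot: [-0.296, -3.115, 0.005]
wrist_force: [-1.2, -0.9, -0.3]
gripper_width: 0.0883
gripper_force: 0.0
```

```bash
python3 mv.py .5032 .3949 .030 191.6; python3 - <<'E'
from h import *
d=eyes.capture("scene"); save(d,"z5.png",(190,150,320,240),5)
E
```

```text
t 12.47 pos [0.5504 0.2746 0.1623] yaw 169.15 F [-1.2 -0.9 -0.3] w 0.0883 g 0.0 q7 0.58
spin -0.3919 then shift cm [ 2.049 12.79  13.203]
```

View pics/z5.png

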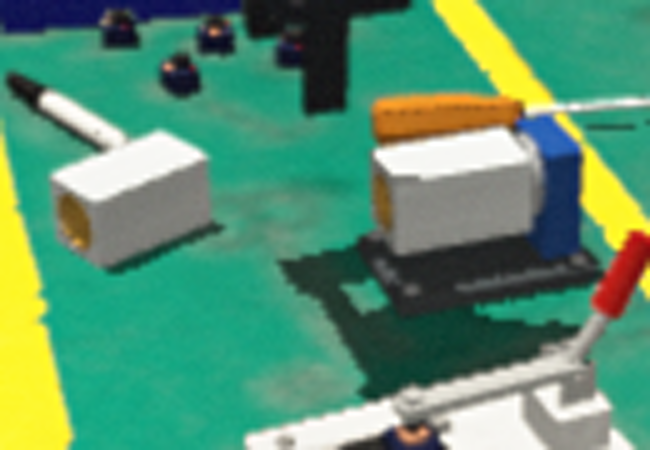

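The sleeve sits on the pin against the shoulder: its end at (530,190) meets the disc. Next is the other sleeve.

>>> jog_arm(steps=[[1,[0,0,0],-0.098],[1,[0,0,0],-0.098],[1,[0,0,0],-0.098],[1,[0,0,0],-0.098],[1,[0.5,3.2,0],0],[1,[0.5,3.2,0],0],[1,[0.5,3.2,1.2],0],[1,[0.5,3.2,2],0],[1,[0,0,2],0],[1,[0,0,0],0],[1,[0,0,0],0]])

```text
t: 13.43
eef_pos: [0.5177, 0.3932, 0.1101]
ee_rot: [0.303, -3.126, 0.004]
wrist_force: [0.4, -0.9, -0.0]
gripper_width: 0.0882
gripper_force: 0.0
```

```bash
python3 mv.py .5032 .3949 .030 191.6
```

```text
t 13.43 pos [0.5177 0.3932 0.1101] yaw -168.94 F [ 0.4 -0.9 -0. ] w 0.0882 g 0.0 q7 0.69
spin -0.0094 then shift cm [1.378 0.481 8.009]
```

>>> jog_arm(steps=[[1,[0.7,0.24,0],-0.0094],[1,[0.7,0.24,1.5],0],[1,[0,0,2.5],0],[1,[0,0,2],0],[1,[0,0,1.5],0],[1,[0,0,0.5],0],[1,[0,0,0],0],[-0.5,[0,0,0],0],[-0.5,[0,0,0],0],[-0.5,[0,0,0],0],[-0.5,[0,0,0],0],[-0.5,[0,0,0],0],[-0.5,[0,0,0],0],[-0.5,[0,0,0],0],[-0.5,[0,0,-1],0],[-0.5,[0,0,-3],0],[-0.5,[0,0,-4],0],[-0.5,[0,0,-4],0],[-0.5,[0,0,-3],0],[-0.5,[0,0,0],0]], squeeze=35)

```text
t: 15.1
eef_pos: [0.5047, 0.3999, 0.1883]
ee_rot: [-0.318, 3.116, 0.013]
wrist_force: [0.3, 1.3, -1.9]
gripper_width: 0.044
gripper_force: 35.0
```

```bash
python3 mv.py .581 -.053 .18 183.8
```

```text
t 15.10 pos [0.5047 0.3999 0.1883] yaw -168.37 F [ 0.3  1.3 -1.9] w 0.0440 g 35.0 q7 0.71
spin 0.1367 then shift cm [ -4.6   -45.698   0.533]
```

>>> jog_arm(steps=[[-0.5,[0,0,-1.5],0.0684],[-0.5,[0,0,-1.5],0.0684],[-0.5,[-0.33,-3.26,0],0],[-0.5,[-0.33,-3.26,0],0],[-0.5,[-0.33,-3.26,0],0],[-0.5,[-0.33,-3.26,0],0],[-0.5,[-0.33,-3.26,0],0],[-0.5,[-0.33,-3.26,0],0],[-0.5,[-0.33,-3.26,0],0],[-0.5,[-0.33,-3.26,0],0],[-0.5,[-0.33,-3.26,0],0],[-0.5,[-0.33,-3.26,0],0],[-0.5,[-0.33,-3.26,0],0],[-0.5,[-0.33,-3.26,0],0],[-0.5,[-0.33,-3.26,0],0],[-0.5,[-0.33,-3.26,0],0],[-0.5,[0,0,0],0],[-0.5,[0,0,0],0],[-0.5,[0,0,0],0]])

```text
t: 16.68
eef_pos: [0.5782, -0.0549, 0.2104]
ee_rot: [0.105, -3.139, -0.002]
wrist_force: [0.7, 1.2, -2.4]
gripper_width: 0.044
gripper_force: 35.0
```

```bash
python3 mv.py .581 -.053 .039 183.8; python3 - <<'E'
from h import *
d=eyes.capture("scene")
cs,sn=np.cos(.0667),np.sin(.0667)
print(proj(d,[(.581+cs*a-sn*b,-.053+sn*a+cs*b,.028) for a,b in((-.07,.05),(-.07,-.05),(.07,-.05),(.07,.05))]))
p=d["pixels"].astype(int); r=((p[...,0]>120)&(p[...,1]<70)&(p[...,2]<70)); print(eyes.search_frame("reject_tray",d)[0])
save(d,"z6.png",(200,130,400,310),3)
E
```

```text
t 16.68 pos [ 0.5782 -0.0549  0.2104] yaw -176.17 F [ 0.7  1.2 -2.4] w 0.0440 g 35.0 q7 1.28
spin 0.0005 then shift cm [-0.316  0.148 17.136]
[[294.09194037 260.69697216]
 [324.04902812 286.06090822]
 [371.90368199 260.7027758 ]
 [340.70896421 238.99216815]]
{'box': [296.2, 243.4, 368.2, 298.4], 'confidence': 0.88}
```

View pics/z6.png

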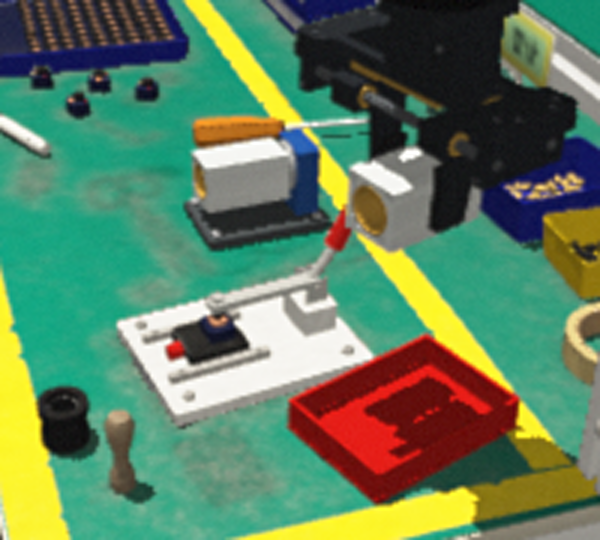

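The tray is below the gripper, with its rim corners at about (289,402), (383,465), (518,400) and (427,337) in the crop. That agrees with the estimate to a few mm. The path is clear, so I'll lower the sleeve.

>>> jog_arm(steps=[[-0.5,[-0.3,0.15,2],0],[-0.5,[0,0,3],0],[-0.5,[0,0,3],0],[-0.5,[0,0,3],0],[-0.5,[0,0,2.5],0],[-0.5,[0,0,1],0],[-0.5,[0,0,0],0],[-0.5,[0,0,0],0]])

```text
t: 17.45
eef_pos: [0.582, -0.0529, 0.0663]
ee_rot: [-0.107, 3.139, 0.001]
wrist_force: [-0.1, 0.1, -2.4]
gripper_width: 0.0439
gripper_force: 35.0
```

>>> jog_arm(steps=[[-0.5,[0,0,0.6],0],[-0.5,[0,0,0.6],0],[-0.5,[0,0,0.6],0],[-0.5,[0,0,0.5],0],[-0.5,[0,0,0],0]])

```text
t: 17.87
eef_pos: [0.5811, -0.0542, 0.0421]
ee_rot: [0.104, -3.139, 0.0]
wrist_force: [-0.1, 0.5, -2.3]
gripper_width: 0.0436
gripper_force: 35.0
```

Lower the last few mm, release with a partial opening and rise.

>>> jog_arm(steps=[[-0.5,[0,0,0.3],0],[-0.5,[0,0,0.25],0],[-0.5,[0,0,0],0],[0.14,[0,0,0],0],[0.14,[0,0,0],0],[0.14,[0,0,0],0],[0.14,[0,0,-1],0],[0.14,[0,0,-2],0],[0.14,[0,0,-3],0],[0.14,[0,0,-4],0],[0.14,[0,0,-4],0],[0.14,[4,0,0],0],[0.14,[4,0,0],0],[0.14,[4,0,0],0],[0.14,[4,0,0],0],[0.14,[0,0,0],0],[0.14,[0,0,0],0]])

```text
t: 19.28
eef_pos: [0.4189, -0.0652, 0.1783]
ee_rot: [0.105, -3.137, 0.002]
wrist_force: [1.3, 0.0, 0.3]
gripper_width: 0.0503
gripper_force: 0.0
```

```bash
python3 - <<'E'
from h import *
c=eyes.capture("top"); d=eyes.capture("scene")
A=cv2.resize(d["pixels"][130:310,200:400],None,fx=2.2,fy=2.2); B=cv2.resize(c["pixels"][130:320,200:410],None,fx=1.6,fy=1.6)
im=np.zeros((400,800,3),np.uint8); im[:A.shape[0],:A.shape[1]]=A; im[:B.shape[0],450:450+B.shape[1]]=B
cv2.imwrite("pics/z7.png",im[:,:,::-1])
m=(c["pixels"].min(2)>185).astype(np.uint8); n,l,st,ce=cv2.connectedComponentsWithStats(m)
for i in range(1,n):
    if 150<st[i,4]<1500 and 130<ce[i,1]<330: print(ce[i],[(z,cv2.minAreaRect((unproj(c,np.argwhere(l==i)[:,::-1],z)[:,:2]*1000).astype(np.float32))) for z in (.048,.075)])
E
```

```text
[235.41285714 174.34142857] [(0.048, ((641.9254150390625, 263.1480712890625), (47.4227294921875, 88.69676208496094), 77.72534942626953)), (0.075, ((636.376708984375, 261.39678955078125), (46.33576583862305, 86.663818359375), 77.72533416748047))]
[369.94254658 201.88819876] [(0.048, ((580.7562866210938, -51.349815368652344), (79.73452758789062, 44.5694694519043), 3.75256609916687)), (0.075, ((576.6096801757812, -45.89283752441406), (77.9069595336914, 43.54793930053711), 3.7525718212127686))]
[123.275  224.4875] [(0.048, ((524.5533447265625, 514.3991088867188), (10.624116897583008, 82.74476623535156), 9.982629776000977)), (0.075, ((521.69482421875, 506.88916015625), (10.380572319030762, 80.84825897216797), 9.982558250427246))]
```

View pics/z7.png

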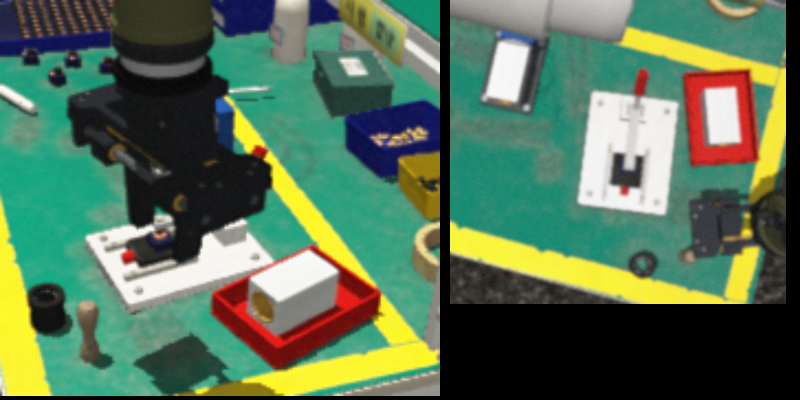

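The reject sleeve lies flat in the middle of the tray, and the good one is home on the pin. The bystanders have not moved and the arm is clear. Handing in.

```bash
python3 -c "
from h import *
print(order.job_done())"
```

```text
the job is handed in; nothing more can be done
None
```

I handed in the job at about 19 s of robot time: the first sleeve I tried slid home to the shoulder with about 5 N at contact and stays on the pin. The other, taken as the tight one without trying it on the pin, lies flat in the red tray; I don't have the judge's result.

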